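Square the egg box up along the guard rail

TASK

Push the long egg box back at its two ends until its whole back lies flat against the rubber-faced guard rail, well clear of the rail's end stop, and press it home there so that the rubber grips; then slide it along the rail to the right until its end meets the stop and press it home there too, leaving it with its back flat on the rail and its end on the stop. Press by feel: the rail must take between 8 and 22 N each time (with less the rubber does not grip, with more eggs crack). Do not lift or tip it, and leave the other things where they are.

Things in the scene. Friction and masses are not known exactly. Their poses are not given: they have to be found in the camera images.
- rail: Fixed, rigid steel angle (guard rail before the toaster oven): upright leaf 400 mm long, 30 mm tall, 6 mm thick with its thin hard rubber facing. Origin on the worktop, mid-length on the rubber front face (towards the robot); x square to that face, to the rear; y along the rail to the left; z up. At its right (-y) end a like plate juts 69 mm to the front: the end stop.
- rail_stop (a point): Middle of the inner (left, rubber) face of the rail's end stop, 35 mm in front of the rail's front face, 15 mm above the worktop, 200 mm to the right of the rail's origin; axes as the rail's.
- egg_box: Closed egg box, blue-grey base, lid fixed shut, 106 (x) by 302 (y) by 72 mm tall, 0.28 to 0.52 kg, loose; slides under about 2 to 8 N; too wide to grasp, so push it. Base walls upright to 34 mm, lid no wider. Origin: centre of underside; x to its back (goes to the rail), y to its left end, z up; front wall at x -53 mm, back wall +54, ends at y +153 and -152.
- egg_back_left (a point): On the egg box's back wall, 140 mm left of its middle, 17 mm up (near the back left corner); its distance in front of the rail's face is the gap there.
- egg_back_right (a point): On the egg box's back wall, 140 mm right of its middle, 17 mm up (near the back right corner).
- egg_right_end (a point): Middle of the egg box's right end wall (-y end), 17 mm up; this wall goes against the end stop.
- tin: food tin, 57 mm across, 72 mm tall, standing behind the rail; bystander; origin at the centre of its underside
- spice_jar: spice jar with dark cap, 41 mm across, 106 mm tall, standing behind the rail; bystander; origin at the centre of its underside
- mug: striped mug, 86 mm across without the handle, 101 mm tall, to the right; bystander; origin at its underside
- jar: glass jar with dark lid, 60 mm across, 85 mm tall, to the right; bystander; origin at the centre of its underside
- pepper_mill: small shaker, 44 mm across, 90 mm tall, to the right of the rail; bystander; origin at the centre of its underside

How it is judged:
By the outcome, as a careful person would: the job done as asked, in the order asked, and still so for the second after the job is handed in, with the robot touching nothing.
It also fails if it takes over 72 s, if anything falls off the work surface, if the arm or the gripper's body presses on something with over 40 N, if the wrist force passes 120 N, or if a joint passes its speed limit or range.

ROBOT

A 7-joint arm with a two-finger parallel gripper is mounted at the origin on a cart in front of the work surface, level with it; the furniture and walls round the work are solid. World frame = base frame: x ahead of the robot, y to its left, z up, the work surface at z = 0. Lengths are in m, angles in rad, forces in N, time in s.
With the tool pointing down it reaches from about 0.4 to 0.85 m from the base axis. Payload 4.5 kg.
Tool frame: the origin (TCP) lies midway between the tips of the shut fingers; the grasp point (between the pads) lies behind it (r.grip_point_offset is the z of the grasp point in the tool frame, in m); z points along the fingers, y is the line along which they close (so a half turn about z gives the same grasp; the last joint's range is limited). The gripper opens to 88 mm and grips with 3 to 60 N. Pads are 18 mm wide; open, the fingers measure 123 mm over their backs; the gripper's body (75 mm by 187 mm) begins 45 mm behind the grasp point.
Start: joints at [1.144, 0.689, -0.195, 1.565, 0.157, 0.902, -0.215], TCP at [0.278, -0.56, 0.239] pointing down, gripper open.
Joint ranges: [-3.01, 3.01], [-0.46, 2.08], [-1.47, 1.51], [0.13, 2.56], [-1, 4.14], [0.04, 2.09], [-2.66, 2.66]. Speed limits (rad/s): [2.57, 2.57, 3.14, 3.14, 3.14, 3.14, 3.14].

INTERFACE

Orientations are given as a unit quaternion [x, y, z, w].
In Python, from plant import r, optics, workorder gives the robot as it stands.
- The arm moves only by the shell command python3 -m creep 'ROWS' [FORCE]. ROWS is JSON, a list of rows, each an object of numbers: "grip": the gripper command: -1 is shut, 1 is fully open, values between are in proportion; "tx", "ty", "tz": the shift along the tool's x, y, z in cm; "spin": the turn about the tool's z in degrees. In form: [{"grip": .., "tx": .., "ty": .., "tz": .., "spin": ..}, ...]. A call has 1 to 8 rows; each row shifts and turns the commanded pose from where the row before left it, along the tool's axes as they then stand; what a row does not reach is not made up. A row lasts 1/12 s, in which the tool goes at most 41.7 mm and 7.16 degrees, less where a joint would pass 70% of its speed; a pose out of reach is approached as far as the arm can. A call with a gripper value outside its range is refused whole. The fingers move at their own pace and stop on an object; FORCE is the grip in N (left out, the last holds). Time passes only in rows, so rows that do not move let the fingers close. It gives the time, the measured TCP pose, the force, the opening and the grip force at its end, in the units of the state.
- r.get_state(): the state, without advancing time (a new reading comes with each control period).
- optics.snapshot(name): name is "scene" or "top"; returns (picture, depth): 480x640x3 uint8, red, green, blue; 480x640 float32, m along the optical axis (not along the pixel's ray), 0 where there is no reading.
- optics.get_calibration(name): a dict with "fx", "fy", "cx", "cy" (pixels), "extrinsics" (4x4, takes a point from world to camera coordinates). Camera axes: x right, y down, z forward; pixel columns grow to the right and rows downward; lengths in m; the calibration is good to about 2 mm. A picture is of the moment at which its call begins. get_calibration takes no time and is no camera call.
- workorder.finish_job(): hands the job in; it is judged then, once.
The state is a dict: "clock": time; "q": joint angles; "qd": joint speeds; "joint_torque": joint torques, N m; "tool_pos": TCP position; "eef_rot": TCP orientation; "contact_force": force on the tool from outside, world axes, zero at the start; "moment": the same for the moment, N m; "opening": opening from 0.0 (shut) to 1.0 (fully open); "finger_force": force on a finger pad.
Only numpy, scipy, OpenCV 4.12 (cv2) and the standard library are available. Lean on these libraries where they do the work, as an engineer would, in place of code of your own. Each camera call takes 0.05 s, during which the arm holds its last target. There are 200 camera calls.

## Working session

There is one attempt and no reset: what is moved stays moved. The work goes in short steps, Python scripts to look and compute and a shell command to move; the robot and the scene stay as the last step left them, time stands still between calls to the robot, and variables do not carry over. Pictures are saved under pics/ and viewed, at most 13 in all, crops included, and the job is handed in when it is done.

```bash
ls; mkdir -p pics
python3 - <<'E'
from plant import r, optics
import cv2,numpy as np
np.set_printoptions(precision=4,suppress=True)
for n in("scene","top"):
    p,d=optics.snapshot(n); cv2.imwrite(f"pics/{n}0.png",p[:,:,::-1]); np.save(f"pics/{n}0.npy",d)
    c=optics.get_calibration(n); print(n,c["fx"],c["fy"],c["cx"],c["cy"]); print(np.array(c["extrinsics"]))
print(r.get_state(), r.grip_point_offset)
E
```

```text
pics
scene 491.4732346648757 491.4732346648757 318.39838024184905 244.41656051953575
[[-0.8932 -0.4495  0.0099  0.4791]
 [-0.2199  0.4177 -0.8816  0.1067]
 [ 0.3921 -0.7896 -0.472   0.9285]
 [ 0.      0.      0.      1.    ]]
top 531.1923732916385 531.1923732916385 317.0417104439313 239.09035893894136
[[ 0.008  -0.9999  0.0109  0.0991]
 [-0.9876 -0.0096 -0.1566  0.4829]
 [ 0.1567 -0.0095 -0.9876  1.0999]
 [ 0.      0.      0.      1.    ]]
{'clock': 0.1, 'q': array([ 1.1438,  0.6899, -0.1945,  1.5662,  0.1573,  0.9025, -0.2151]), 'qd': array([-0.0009, -0.0009,  0.0005, -0.0023,  0.0019,  0.0004, -0.0013]), 'joint_torque': array([ -0.0031, -52.8507,  -1.2711, -15.3839,  -0.0525,   0.0021,
         0.    ]), 'tool_pos': array([ 0.2776, -0.5594,  0.238 ]), 'eef_rot': array([ 0.9736,  0.2284, -0.0002, -0.0008]), 'contact_force': array([-0.1883, -0.0481, -0.0698]), 'moment': array([ 0.0056,  0.023 , -0.0155]), 'finger_force': 0.0, 'opening': 1.003372156214582} -0.0187
```

View pics/top0.png

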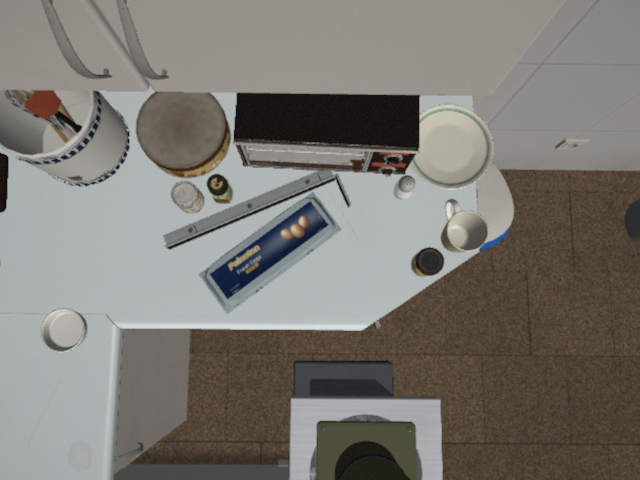

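View pics/scene0.png

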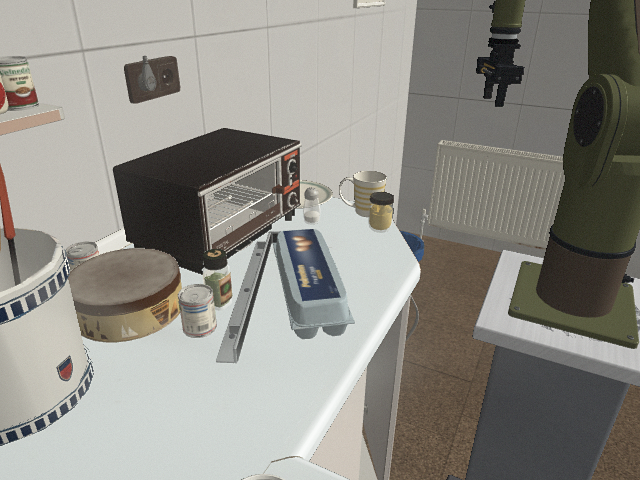

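The top view shows the rail running from (168,242) to (332,178), with its stop from (335,178) to (349,204). The box corners are near (203,275), (228,308), (340,232) and (315,197), yawed relative to the rail. The scene view agrees, with the tin and spice jar behind the rail. Next I'll get metric poses.

```bash
cat > h.py <<'E'
from plant import r, optics
import cv2,numpy as np
np.set_printoptions(precision=4,suppress=True)
def cal(n):
    c=optics.get_calibration(n);E=np.array(c["extrinsics"]);return c,E[:3,:3],E[:3,3]
def ray(n,uv,z):
    c,R,t=cal(n);uv=np.atleast_2d(uv).astype(float)
    d=np.c_[(uv[:,0]-c["cx"])/c["fx"],(uv[:,1]-c["cy"])/c["fy"],np.ones(len(uv))]@R
    o=-R.T@t;return o+d*((z-o[2])/d[:,2])[:,None]
def cloud(n,d):
    c,R,t=cal(n);v,u=np.mgrid[:480,:640]
    P=np.dstack([(u-c["cx"])/c["fx"]*d,(v-c["cy"])/c["fy"]*d,d])
    W=(P-t)@R;W[d==0]=np.nan;return W
def proj(n,P):
    c,R,t=cal(n);q=np.atleast_2d(P)@R.T+t
    return np.c_[q[:,0]/q[:,2]*c["fx"]+c["cx"],q[:,1]/q[:,2]*c["fy"]+c["cy"]]
E
python3 - <<'E'
from h import *
d=np.load("pics/top0.npy");W=cloud("top",d)
z=W[...,2]; tab=W[250:320:10,60:180:10].reshape(-1,3); print("table z",np.nanmedian(tab[:,2]),np.nanstd(tab[:,2]))
m=((z>.012)&(z<.085)).astype(np.uint8); m[:165]=0;m[330:]=0;m[:,:160]=0;m[:,440:]=0
n,l,s,c=cv2.connectedComponentsWithStats(m)
for i in range(1,n):
    if s[i,4]<60: continue
    P=W[l==i];rc=cv2.minAreaRect(P[:,:2].astype(np.float32)); print(i,s[i],np.nanpercentile(P[:,2],[5,50,95]),rc); print(cv2.boxPoints(rc).round(4).tolist())
p=cv2.imread("pics/top0.png")[160:330,150:420]; cv2.imwrite("pics/crop0.png",cv2.resize(p,None,fx=2.9,fy=2.9,interpolation=cv2.INTER_CUBIC))
E
```

```text
table z 0.0006795232855507599 0.004632980645239834
1 [160 165  57  12 493] [0.0155 0.05   0.0762] ((0.6341946721076965, 0.3882891535758972), (0.02217273786664009, 0.11918360739946365), 5.627445697784424)
[[0.6172999739646912, 0.4465000033378601], [0.6290000081062317, 0.3278999924659729], [0.6510999798774719, 0.33009999990463257], [0.6394000053405762, 0.4487000107765198]]
2 [243 165 164  13 849] [0.0418 0.0585 0.0806] ((0.6366426944732666, 0.08927901834249496), (0.35346871614456177, 0.026018887758255005), 85.09751892089844)
[[0.6086000204086304, -0.08569999784231186], [0.6345000267028809, -0.08789999783039093], [0.6646999716758728, 0.26429998874664307], [0.6388000249862671, 0.26649999618530273]]
3 [411 165  29  23 323] [0.0127 0.0168 0.0225] ((0.6359513401985168, -0.13987720012664795), (0.07856579124927521, 0.03861395642161369), 57.23817443847656)
[[0.5985000133514404, -0.16249999403953552], [0.6309000253677368, -0.1834000051021576], [0.6733999848365784, -0.11729999631643295], [0.640999972820282, -0.09640000015497208]]
8 [165 173 187  77 993] [0.0139 0.0276 0.0332] ((0.552784919738769
[... 1544 characters left out ...]
669617, 0.3540000021457672]]
15 [411 249  26  29 245] [0.0246 0.0563 0.0844] ((0.4249822199344635, -0.11430758982896805), (0.05798371136188507, 0.028887473046779633), 23.831506729125977)
[[0.39259999990463257, -0.1128000020980835], [0.4043000042438507, -0.13920000195503235], [0.45730000734329224, -0.11580000072717667], [0.4456999897956848, -0.08940000087022781]]
18 [426 251  13  15  62] [0.0819 0.0839 0.0849] ((0.43698635697364807, -0.13114401698112488), (0.027310045436024666, 0.020095331594347954), 12.11068344116211)
[[0.42149999737739563, -0.1242000013589859], [0.42570000886917114, -0.14380000531673431], [0.45239999890327454, -0.13809999823570251], [0.448199987411499, -0.1185000017285347]]
```

View pics/crop0.png

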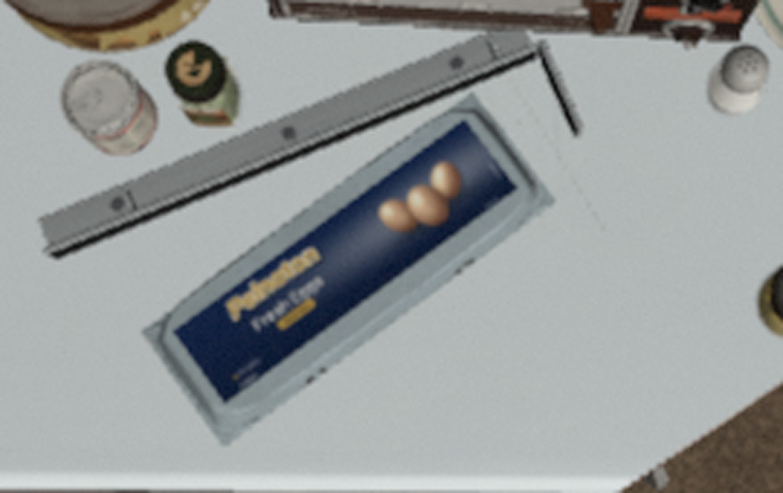

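The crop places the dark rubber face from (52,252) to (538,53) and the stop's dark face from (540,45) to (577,133). I'll fit both lines, then express the box in the rail frame.

```bash
cat >> h.py <<'E'
def boxpose(d):
    """box minAreaRect from the top depth cloud: back-right/left corners by yaw"""
    W=cloud("top",d);z=W[...,2];m=((z>.036)&(z<.08)).astype(np.uint8);m[:170]=0;m[330:]=0;m[:,:150]=0;m[:,420:]=0
    n,l,s,c=cv2.connectedComponentsWithStats(m);i=1+np.argmax(s[1:,4])
    return cv2.minAreaRect(W[l==i][:,:2].astype(np.float32))
E
python3 - <<'E'
from h import *
c,R,t=cal("top");print("cam",-R.T@t)
p=cv2.imread("pics/top0.png");g=p.max(2)
off=np.array([150,160]);S=2.9
def dark(a,b,z,w):
    a=np.array(a)/S+off-0.3;b=np.array(b)/S+off-0.3
    v,u=np.nonzero(g<75);P=np.c_[u,v];L=np.linalg.norm(b-a);e=(b-a)/L;s=(P-a)@e;q=(P-a)@[-e[1],e[0]]
    k=(s>-3)&(s<L+3)&(abs(q)<w);X=ray("top",P[k],z)[:,:2]
    print("n",k.sum(),"s",s[k].min(),s[k].max(),L,"q",q[k].min(),q[k].max(),np.std(q[k]))
    vx,vy,x0,y0=cv2.fitLine(X.astype(np.float32),cv2.DIST_HUBER,0,1e-3,1e-3).ravel()
    pr=(X-[x0,y0])@[vx,vy]
    A=np.array([x0,y0]);V=np.array([vx,vy]);print("ends",A+V*pr.min(),A+V*pr.max(),"len",np.ptp(pr));return A,V
A,V=dark((52,252),(538,53),.015,4)
B,U=dark((540,45),(577,133),.015,4)
if V[1]<0:V=-V
print("rail yaw",np.degrees(np.arctan2(-V[0],V[1])),"stop",np.degrees(np.arctan2(U[1],U[0])))
E
```

```text
cam [0.3038 0.1142 1.1609]
n 383 s 0.18857171325294725 182.52026121980575 181.09095999172715 q -3.683612730020948 3.8530836697841395 0.7801953978862618
ends [0.4636 0.4262] [0.6246 0.0611] len 0.3990576812740779
n 51 s 1.438557088782369 32.14186254751751 32.91794287526361 q -0.23287828126503748 3.7582371673116266 0.6952679677359966
ends [0.5626 0.0352] [0.6259 0.0637] len 0.06942386169124119
rail yaw 23.791342 stop 24.301325
```

The rail measures 399 mm and its stop 69 mm, both matching the given sizes. Rail yaw is 23.8° and its origin is near (0.544, 0.244). The box is at (0.454, 0.201) with yaw 37.2°, so once flat it sits about 45 mm clear of the stop. I'll go round to the front of the box and push with both open fingers on its front wall.

```bash
python3 -m creep '[{"grip":1,"tx":3.3,"ty":-2.2,"tz":0},{"grip":1,"tx":3.3,"ty":-2.2,"tz":0},{"grip":1,"tx":3.3,"ty":-2.2,"tz":0},{"grip":1,"tx":3.3,"ty":-2.2,"tz":0},{"grip":1,"tx":3.3,"ty":-2.2,"tz":0},{"grip":1,"tx":3.3,"ty":-2.2,"tz":0},{"grip":1,"tx":3.3,"ty":-2.2,"tz":0},{"grip":1,"tx":3.3,"ty":-2.2,"tz":0}]'; python3 -m creep '[{"grip":1,"spin":-5.4},{"grip":1,"spin":-5.4}]'
```

```text
$[0]: bad value
$[0]: bad value
```

```bash
python3 -m creep '[{"grip":1.0,"tx":3.3,"ty":-2.2,"tz":0.0,"spin":0.0}]'; python3 -m creep '[{"grip":0.95,"tx":3.3,"ty":-2.2,"tz":0.0,"spin":0.0}]'
```

```text
clock: 0.18
tool_pos: [0.2914, -0.5321, 0.2379]
eef_rot: [0.975, 0.222, -0.003, 0.002]
contact_force: [0.4, -0.9, 0.7]
opening: 1.0
finger_force: 0.0
clock: 0.27
tool_pos: [0.3157, -0.4921, 0.2379]
eef_rot: [0.974, 0.225, -0.001, 0.0]
contact_force: [1.5, 0.6, -0.4]
opening: 0.977
finger_force: 0.0
```

All five keys are needed in each row. I'll carry on with leg 1.

```bash
python3 -m creep '[{"grip":1,"tx":3.3,"ty":-2.2,"tz":0,"spin":0},{"grip":1,"tx":3.3,"ty":-2.2,"tz":0,"spin":0},{"grip":1,"tx":3.3,"ty":-2.2,"tz":0,"spin":0},{"grip":1,"tx":3.3,"ty":-2.2,"tz":0,"spin":0},{"grip":1,"tx":2.0,"ty":-1.5,"tz":0,"spin":0},{"grip":1,"tx":0,"ty":0,"tz":0,"spin":-5.4},{"grip":1,"tx":0,"ty":0,"tz":0,"spin":-5.4},{"grip":1,"tx":0,"ty":0,"tz":0,"spin":0}]'
```

```text
clock: 0.93
tool_pos: [0.4079, -0.3304, 0.2385]
eef_rot: [0.947, 0.321, -0.0, -0.0]
contact_force: [-0.4, 0.0, -0.8]
opening: 1.0
finger_force: 0.0
```

```bash
python3 -m creep '[{"grip":1,"tx":2.3,"ty":-3.2,"tz":0.5,"spin":0},{"grip":1,"tx":2.3,"ty":-3.2,"tz":0.5,"spin":0},{"grip":1,"tx":2.3,"ty":-3.2,"tz":0.5,"spin":0},{"grip":1,"tx":2.3,"ty":-3.2,"tz":0.5,"spin":0},{"grip":1,"tx":2.3,"ty":-3.2,"tz":0.5,"spin":0},{"grip":1,"tx":2.3,"ty":-3.2,"tz":0.5,"spin":0},{"grip":1,"tx":2.3,"ty":-3.2,"tz":0.5,"spin":0},{"grip":1,"tx":2.3,"ty":-3.2,"tz":0.5,"spin":0}]'
python3 -m creep '[{"grip":1,"tx":2.3,"ty":-3.2,"tz":0,"spin":0},{"grip":1,"tx":2.0,"ty":-3.0,"tz":0,"spin":0},{"grip":1,"tx":0,"ty":0,"tz":0,"spin":0}]'
```

```text
clock: 1.6
tool_pos: [0.3994, -0.0149, 0.1985]
eef_rot: [0.949, 0.317, 0.0, 0.0]
contact_force: [1.5, 0.2, 0.1]
opening: 0.999
finger_force: 0.0
clock: 1.85
tool_pos: [0.3967, 0.0674, 0.1987]
eef_rot: [0.946, 0.324, 0.002, -0.002]
contact_force: [0.5, -0.7, 0.6]
opening: 1.0
finger_force: 0.0
```

```bash
python3 -m creep '[{"grip":1,"tx":1.8,"ty":-2.4,"tz":0,"spin":0},{"grip":1,"tx":1.8,"ty":-2.4,"tz":0,"spin":0},{"grip":1,"tx":1.7,"ty":-2.4,"tz":0,"spin":0},{"grip":1,"tx":0,"ty":0,"tz":3.5,"spin":0},{"grip":1,"tx":0,"ty":0,"tz":3.5,"spin":0},{"grip":1,"tx":0,"ty":0,"tz":3.0,"spin":0},{"grip":1,"tx":0,"ty":0,"tz":0,"spin":0},{"grip":1,"tx":0,"ty":0,"tz":0,"spin":0}]'
python3 - <<'E'
from h import *
s=r.get_state();print(s["tool_pos"],s["eef_rot"],s["contact_force"])
p,d=optics.snapshot("scene");cv2.imwrite("pics/s1.png",p[:,:,::-1])
E
```

```text
clock: 2.52
tool_pos: [0.3943, 0.1477, 0.0979]
eef_rot: [0.948, 0.318, -0.002, 0.001]
contact_force: [0.7, 0.5, 0.7]
opening: 0.998
finger_force: 0.0
[0.3943 0.1477 0.0979] [ 0.9481  0.3179 -0.0019  0.0006] [0.6897 0.4921 0.7311]
```

View pics/s1.png

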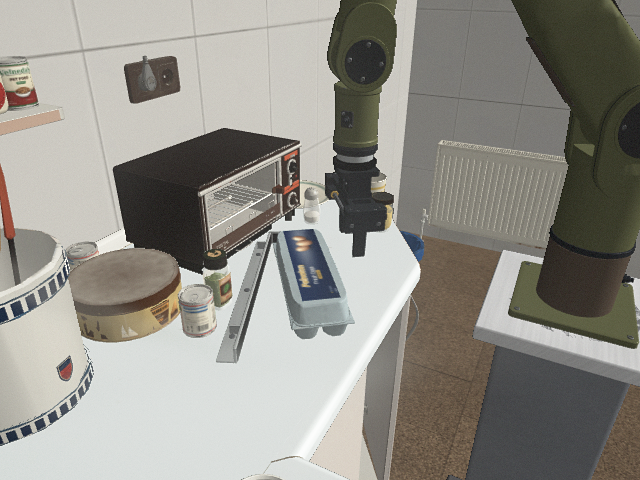

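The gripper hangs in front of the box: fingertips at about (358,250), box between (280,235) and (350,325), nothing in between. I'm descending.

```bash
python3 -m creep '[{"grip":1,"tx":0,"ty":-0.35,"tz":3.0,"spin":0},{"grip":1,"tx":0,"ty":-0.35,"tz":3.0,"spin":0},{"grip":1,"tx":0,"ty":0,"tz":1.7,"spin":0},{"grip":1,"tx":0,"ty":0,"tz":0,"spin":0},{"grip":1,"tx":0,"ty":0,"tz":0,"spin":0}]'
python3 -m creep '[{"grip":1,"tx":0.5,"ty":0,"tz":0,"spin":0},{"grip":1,"tx":0.5,"ty":0,"tz":0,"spin":0},{"grip":1,"tx":0,"ty":0,"tz":0,"spin":0},{"grip":1,"tx":0,"ty":0,"tz":0,"spin":0}]'
```

```text
clock: 2.98
tool_pos: [0.3963, 0.1524, 0.0593]
eef_rot: [0.948, 0.319, -0.003, 0.001]
contact_force: [-0.6, 0.2, -0.3]
opening: 1.0
finger_force: 0.0
clock: 3.32
tool_pos: [0.4037, 0.1589, 0.0581]
eef_rot: [0.948, 0.319, -0.003, 0.001]
contact_force: [-0.8, -0.0, -0.1]
opening: 0.995
finger_force: 0.0
```

```bash
python3 -m creep '[{"grip":1,"tx":0,"ty":0,"tz":0.95,"spin":0},{"grip":1,"tx":0,"ty":0,"tz":0.95,"spin":0},{"grip":1,"tx":0,"ty":0,"tz":0.95,"spin":0},{"grip":1,"tx":0,"ty":0,"tz":0.95,"spin":0},{"grip":1,"tx":0,"ty":0,"tz":0,"spin":0}]'
python3 -m creep '[{"grip":1,"tx":0.3,"ty":0,"tz":0,"spin":0},{"grip":1,"tx":0.3,"ty":0,"tz":0,"spin":0},{"grip":1,"tx":0,"ty":0,"tz":0,"spin":0}]'
```

```text
clock: 3.73
tool_pos: [0.4055, 0.159, 0.0306]
eef_rot: [0.947, 0.32, -0.008, 0.002]
contact_force: [1.0, 0.3, 0.6]
opening: 1.003
finger_force: 0.0
clock: 3.98
tool_pos: [0.4106, 0.1627, 0.0313]
eef_rot: [0.948, 0.319, -0.007, 0.002]
contact_force: [-0.7, -0.3, -0.5]
opening: 1.0
finger_force: 0.4
```

```bash
python3 -m creep '[{"grip":1,"tx":0,"ty":0,"tz":0.5,"spin":0},{"grip":1,"tx":0,"ty":0,"tz":0.5,"spin":0},{"grip":1,"tx":0,"ty":0,"tz":0,"spin":0}]'
python3 - <<'E'
from h import *
s=r.get_state();print(s["tool_pos"],s["eef_rot"],s["q"],s["contact_force"])
E
```

```text
clock: 4.23
tool_pos: [0.4104, 0.1625, 0.0209]
eef_rot: [0.947, 0.32, -0.007, 0.002]
contact_force: [-0.1, 0.0, -0.1]
opening: 0.997
finger_force: 0.1
[0.4104 0.1625 0.0209] [ 0.9473  0.3203 -0.0075  0.0023] [-0.4527  0.9104 -0.0487  2.2334  1.2413  0.0429 -2.6429] [-0.1181  0.0143 -0.113 ]
```

Contact height is good (z 21 mm). Now I'm pushing while turning clockwise to the rail's yaw and drifting a little left.

```bash
python3 -m creep '[{"grip":1,"tx":0.3,"ty":0,"tz":0,"spin":0},{"grip":1,"tx":0.3,"ty":-0.2,"tz":0,"spin":1.6},{"grip":1,"tx":0.3,"ty":-0.2,"tz":0,"spin":1.6},{"grip":1,"tx":0.2,"ty":-0.2,"tz":0,"spin":1.6},{"grip":1,"tx":0,"ty":0,"tz":0,"spin":0},{"grip":1,"tx":0,"ty":0,"tz":0,"spin":0}]'
python3 - <<'E'
from h import *
s=r.get_state();print(s["tool_pos"],s["eef_rot"],s["q"],s["contact_force"],s["moment"])
p,d=optics.snapshot("top");cv2.imwrite("pics/t1.png",p[:,:,::-1])
E
```

```text
clock: 4.73
tool_pos: [0.416, 0.1743, 0.0213]
eef_rot: [0.96, 0.279, -0.007, 0.002]
contact_force: [0.7, 0.0, -0.1]
opening: 0.996
finger_force: 0.0
[0.416  0.1743 0.0213] [ 0.9602  0.2791 -0.0069  0.0018] [-0.423   0.9095 -0.1239  2.2036  1.1301  0.1086 -2.6335] [ 0.6506  0.0106 -0.1223] [-0.0112 -0.0113 -0.0095]
```

View pics/t1.png

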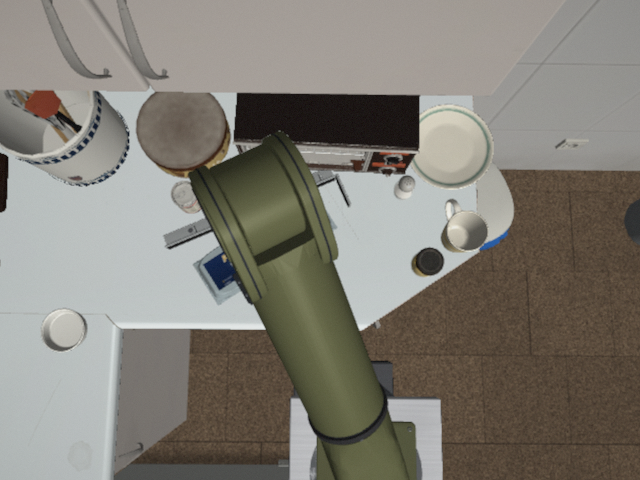

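The arm hides most of the box, but its left end at (197-240, 250-302) has moved back with the fingers. I'll continue turning and use the force and the scene view.

```bash
python3 -m creep '[{"grip":1,"tx":0.3,"ty":-0.2,"tz":0,"spin":1.7},{"grip":1,"tx":0.3,"ty":-0.2,"tz":0,"spin":1.7},{"grip":1,"tx":0.3,"ty":-0.2,"tz":0,"spin":1.7},{"grip":1,"tx":0.2,"ty":-0.1,"tz":0,"spin":1.7},{"grip":1,"tx":0.2,"ty":0,"tz":0,"spin":1.7},{"grip":1,"tx":0,"ty":0,"tz":0,"spin":0},{"grip":1,"tx":0,"ty":0,"tz":0,"spin":0}]'
python3 - <<'E'
from h import *
s=r.get_state();q=s["eef_rot"];d=s["tool_pos"][:2]-[.5439,.2441]
print("az",np.degrees(2*np.arctan2(q[1],q[0])),"rail xy",d@[.915,.4034],d@[-.4034,.915],s["contact_force"],s["q"])
p,d=optics.snapshot("scene");cv2.imwrite("pics/s2.png",cv2.resize(p[210:370,190:390,::-1],None,fx=3.6,fy=3.6,interpolation=cv2.INTER_CUBIC))
E
```

```text
clock: 5.37
tool_pos: [0.4224, 0.1867, 0.0208]
eef_rot: [0.978, 0.208, -0.008, 0.002]
contact_force: [-4.3, -0.2, 0.9]
opening: 1.003
finger_force: 1.6
az 24.053443019759072 rail xy -0.134312936398677 -0.0035332109598052394 [-4.2574 -0.2385  0.9264] [-0.4226  0.9124 -0.1516  2.1693  0.9733  0.1447 -2.6371]
```

View pics/s2.png

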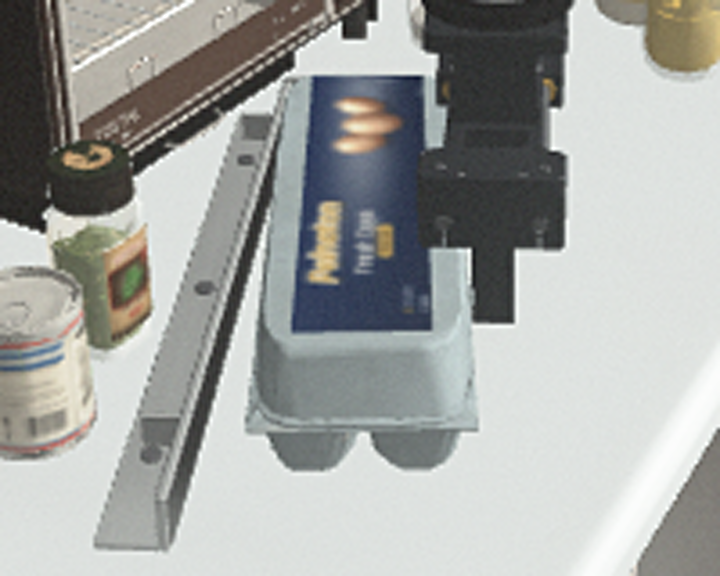

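The scene shows the fingers at the front wall, (495,290) in the crop. The box is nearly parallel to the rail, with a gap of about 20–40 mm left at its left end. I'm pushing straight back.

```bash
cat > st.py <<'E'
from h import *
s=r.get_state();q=s["eef_rot"];d=s["tool_pos"][:2]-[.5439,.2441];f=s["contact_force"]
print("t",round(s["clock"],2),"az",round(float(np.degrees(2*np.arctan2(q[1],q[0]))),2),"rail xy mm",(1e3*np.array([d@[.915,.4034],d@[-.4034,.915]])).round(1),"F rail",(f[:2]@np.array([[.915,-.4034],[.4034,.915]])).round(2),"fz",f[2].round(1),"Mz",s["moment"].round(2))
E
python3 -m creep '[{"grip":1,"tx":0.3,"ty":0,"tz":0,"spin":0},{"grip":1,"tx":0.3,"ty":0,"tz":0,"spin":0},{"grip":1,"tx":0.3,"ty":0,"tz":0,"spin":0},{"grip":1,"tx":0,"ty":0,"tz":0,"spin":0}]'>/dev/null; python3 st.py
python3 -m creep '[{"grip":1,"tx":0.2,"ty":0,"tz":0,"spin":0},{"grip":1,"tx":0,"ty":0,"tz":0,"spin":0}]'>/dev/null; python3 st.py
python3 -m creep '[{"grip":1,"tx":0.2,"ty":0,"tz":0,"spin":0},{"grip":1,"tx":0,"ty":0,"tz":0,"spin":0}]'>/dev/null; python3 st.py
```

```text
t 5.75 az 23.87 rail xy mm [-123.1   -4.4] F rail [-0.33 -0.03] fz -0.2 Mz [0.09 0.24 0.08]
t 5.92 az 23.9 rail xy mm [-122.    -4.4] F rail [-1.85  0.35] fz 0.8 Mz [0.07 0.41 0.1 ]
t 6.08 az 23.91 rail xy mm [-120.2   -4.4] F rail [-2.81  0.78] fz 0.5 Mz [0.02 0.57 0.1 ]
```

```bash
python3 -m creep '[{"grip":1,"tx":0.1,"ty":0,"tz":0,"spin":0},{"grip":1,"tx":0,"ty":0,"tz":0,"spin":0}]'>/dev/null; python3 st.py
python3 -m creep '[{"grip":1,"tx":0.1,"ty":0,"tz":0,"spin":0},{"grip":1,"tx":0,"ty":0,"tz":0,"spin":0}]'>/dev/null; python3 st.py
python3 -m creep '[{"grip":1,"tx":0.1,"ty":0,"tz":0,"spin":0},{"grip":1,"tx":0,"ty":0,"tz":0,"spin":0}]'>/dev/null; python3 st.py
python3 - <<'E'
from h import *
p,d=optics.snapshot("scene");cv2.imwrite("pics/s3.png",cv2.resize(p[220:370,210:350,::-1],None,fx=4,fy=4,interpolation=cv2.INTER_CUBIC))
E
```

```text
t 6.25 az 23.93 rail xy mm [-119.4   -4.2] F rail [-2.71  1.21] fz 0.8 Mz [0.04 0.63 0.17]
t 6.42 az 23.93 rail xy mm [-118.4   -4.1] F rail [-2.71  1.52] fz 0.7 Mz [0.11 0.65 0.15]
t 6.58 az 23.91 rail xy mm [-117.8   -4.1] F rail [-3.59  1.69] fz 1.6 Mz [0.1  0.87 0.04]
```

View pics/s3.png

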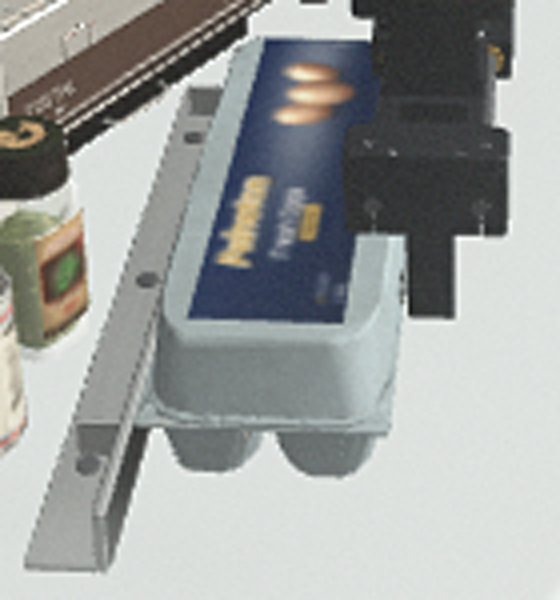

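In the crop the box's back edge now reaches the rail at the left end, at (150,425), and runs along its top edge. Contact should be within about 1–2 mm, so I'll press in small steps.

```bash
for i in 1; do python3 -m creep '[{"grip":1,"tx":0.1,"ty":0,"tz":0,"spin":0},{"grip":1,"tx":0,"ty":0,"tz":0,"spin":0}]'>/dev/null; python3 st.py
python3 -m creep '[{"grip":1,"tx":0.1,"ty":0,"tz":0,"spin":0},{"grip":1,"tx":0,"ty":0,"tz":0,"spin":0}]'>/dev/null; python3 st.py; done
```

```text
t 6.8 az 23.92 rail xy mm [-117.8   -4.1] F rail [-5.53  2.44] fz 3.3 Mz [-0.02  1.26 -0.01]
t 6.97 az 23.93 rail xy mm [-117.8   -4.2] F rail [-8.11  2.05] fz 4.7 Mz [-0.11  1.63  0.02]
```

```bash
python3 -m creep '[{"grip":1,"tx":0.1,"ty":0,"tz":0,"spin":0},{"grip":1,"tx":0,"ty":0,"tz":0,"spin":0}]'>/dev/null; python3 st.py
```

```text
t 7.13 az 23.93 rail xy mm [-117.8   -4.2] F rail [-9.01  2.17] fz 6.9 Mz [-0.21  2.   -0.1 ]
```

```bash
python3 -m creep '[{"grip":1,"tx":0.1,"ty":0,"tz":-0.1,"spin":0},{"grip":1,"tx":0,"ty":0,"tz":0,"spin":0}]'>/dev/null; python3 st.py
python3 -m creep '[{"grip":1,"tx":0.1,"ty":0,"tz":-0.1,"spin":0},{"grip":1,"tx":0,"ty":0,"tz":0,"spin":0}]'>/dev/null; python3 st.py
```

```text
t 7.3 az 23.93 rail xy mm [-117.8   -4.2] F rail [-9.71  3.45] fz -0.7 Mz [-0.17  2.16 -0.03]
t 7.47 az 23.94 rail xy mm [-117.7   -4.2] F rail [-10.43   3.06] fz -1.5 Mz [-0.2   2.45 -0.06]
```

```bash
python3 -m creep '[{"grip":1,"tx":0.2,"ty":0,"tz":0,"spin":0},{"grip":1,"tx":0,"ty":0,"tz":0,"spin":0}]'>/dev/null; python3 st.py
python3 -m creep '[{"grip":1,"tx":0.15,"ty":0,"tz":-0.05,"spin":0},{"grip":1,"tx":0,"ty":0,"tz":0,"spin":0}]'>/dev/null; python3 st.py
```

```text
t 7.63 az 23.95 rail xy mm [-117.7   -4.2] F rail [-14.59   3.77] fz -0.9 Mz [-0.27  3.12 -0.11]
t 7.8 az 23.96 rail xy mm [-117.7   -4.2] F rail [-16.59   5.14] fz -1.1 Mz [-0.33  3.59 -0.14]
```

```bash
python3 -m creep '[{"grip":1,"tx":0,"ty":0,"tz":0,"spin":0},{"grip":1,"tx":0,"ty":0,"tz":0,"spin":0},{"grip":1,"tx":0,"ty":0,"tz":0,"spin":0},{"grip":1,"tx":0,"ty":0,"tz":0,"spin":0},{"grip":1,"tx":0,"ty":0,"tz":0,"spin":0},{"grip":1,"tx":0,"ty":0,"tz":0,"spin":0}]'>/dev/null; python3 st.py
python3 -m creep '[{"grip":1,"tx":-0.5,"ty":0,"tz":0,"spin":0},{"grip":1,"tx":-0.5,"ty":0,"tz":0,"spin":0},{"grip":1,"tx":-0.5,"ty":0,"tz":0,"spin":0},{"grip":1,"tx":-0.5,"ty":0,"tz":0,"spin":0},{"grip":1,"tx":-0.5,"ty":0,"tz":0,"spin":0},{"grip":1,"tx":0,"ty":0,"tz":0,"spin":0},{"grip":1,"tx":0,"ty":0,"tz":0,"spin":0}]'>/dev/null; python3 st.py
```

```text
t 8.3 az 23.96 rail xy mm [-117.7   -4.2] F rail [-17.41   4.59] fz -0.9 Mz [-0.33  3.65 -0.15]
t 8.88 az 23.93 rail xy mm [-133.1   -4.4] F rail [-0.26 -0.23] fz -0.0 Mz [-0.02  0.04  0.01]
```

Pressed home at 17.4 N total, about 14–17 N on the rail, at -117.7 mm along the rail normal. I've backed off. Next: rise, close the fingers, go round to the left end and check flatness.

```bash
python3 -m creep '[{"grip":1,"tx":0,"ty":0,"tz":-2.0,"spin":0},{"grip":1,"tx":0,"ty":0,"tz":-2.5,"spin":0},{"grip":1,"tx":0,"ty":0,"tz":-3,"spin":0},{"grip":-1,"tx":0,"ty":-2.4,"tz":-3,"spin":0},{"grip":-1,"tx":1,"ty":-2.4,"tz":-3,"spin":0},{"grip":-1,"tx":1,"ty":-2.4,"tz":0,"spin":0},{"grip":-1,"tx":1,"ty":-2.4,"tz":0,"spin":0},{"grip":-1,"tx":0,"ty":0,"tz":0,"spin":0}]' 20; python3 st.py
python3 -m creep '[{"grip":-1,"tx":1,"ty":-2.4,"tz":0,"spin":0},{"grip":-1,"tx":1,"ty":-2.4,"tz":0,"spin":0},{"grip":-1,"tx":1,"ty":-2.4,"tz":0,"spin":0},{"grip":-1,"tx":0,"ty":0,"tz":0,"spin":0},{"grip":-1,"tx":0,"ty":0,"tz":0,"spin":0}]'; python3 st.py
```

```text
clock: 9.55
tool_pos: [0.4138, 0.2946, 0.1593]
eef_rot: [0.978, 0.21, -0.004, -0.001]
contact_force: [0.2, 0.9, 0.6]
opening: 0.65
finger_force: 0.0
t 9.55 az 24.19 rail xy mm [-98.7  98.7] F rail [0.5  0.75] fz 0.6 Mz [ 0.11 -0.01  0.04]
clock: 9.97
tool_pos: [0.4115, 0.3662, 0.1569]
eef_rot: [0.978, 0.208, -0.007, 0.002]
contact_force: [0.7, 0.1, 0.4]
opening: 0.27
finger_force: 0.0
t 9.97 az 24.0 rail xy mm [-71.9 165.2] F rail [ 0.64 -0.21] fz 0.4 Mz [-0.07 -0.01 -0.04]
```

```bash
python3 -m creep '[{"grip":-1,"tx":0.9,"ty":-1.0,"tz":0,"spin":0},{"grip":-1,"tx":0.9,"ty":-1.0,"tz":0,"spin":0},{"grip":-1,"tx":0.8,"ty":-1.0,"tz":0,"spin":0},{"grip":-1,"tx":0,"ty":0,"tz":0,"spin":0},{"grip":-1,"tx":0,"ty":0,"tz":0,"spin":0}]'; python3 st.py
python3 - <<'E'
from h import *
p,d=optics.snapshot("top");np.save("pics/t2.npy",d);cv2.imwrite("pics/t2.png",cv2.resize(p[150:330,150:420,::-1],None,fx=2.9,fy=2.9,interpolation=cv2.INTER_CUBIC))
p,d=optics.snapshot("scene");cv2.imwrite("pics/s4.png",p[:,:,::-1])
E
```

```text
clock: 10.38
tool_pos: [0.4235, 0.4015, 0.1561]
eef_rot: [0.978, 0.207, -0.007, 0.004]
contact_force: [-1.2, -0.2, -0.3]
opening: 0.004
finger_force: 0.0
t 10.38 az 23.86 rail xy mm [-46.7 192.6] F rail [-1.13  0.3 ] fz -0.3 Mz [-0.04 -0.02  0.05]
```

View pics/t2.png

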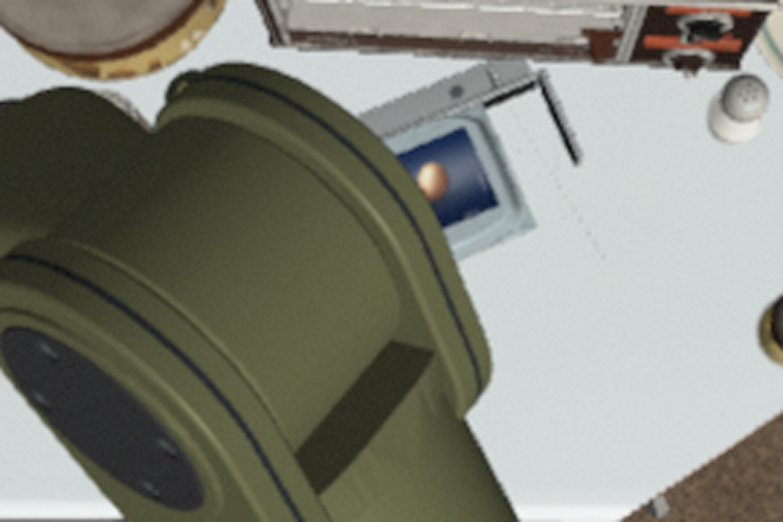

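Run:
```python
from h import *
def rail(P): d=P[:,:2]-[.5439,.2441];return 1e3*np.c_[d@[.915,.4034],d@[-.4034,.915]]
print(rail(ray("top",np.array([[537,225],[485,107]])/2.9+[150,150]-.3,.034)))
W=cloud("top",np.load("pics/t2.npy"));m=np.zeros((480,640),bool);m[175:245,270:345]=1;m&=(W[...,2]>.026)&(W[...,2]<.08)
P=W[m];q=rail(P);k=(q[:,0]<-1)&(q[:,1]>-190)&(P[:,2]>.034);Q=q[k]
print("xmax",np.percentile(Q[:,0],[98,99.8]),"ymin",np.percentile(Q[:,1],[.2,1]))
for a,b in((-160,-120),(-120,-80)):
    K=Q[(Q[:,1]>a)&(Q[:,1]<b)];print(a,b,np.percentile(K[:,0],[2,98]),len(K))
# scene cloud: back edge of lid/top
p,d=optics.snapshot("scene");W=cloud("scene",d);hsv=cv2.cvtColor(p,cv2.COLOR_RGB2HSV)
m=(abs(W[...,2]-.070)<.006)&(hsv[...,0]>100)&(hsv[...,0]<130)&(hsv[...,1]>120);m[:, :240]=0;m[:,360:]=0;m[:220]=0;m[340:]=0
P=W[m];rc=cv2.minAreaRect(P[:,:2].astype(np.float32));c=rc[0];print(len(P),rc,rail(np.array([[*c,0]])))
```

```text
[[-104.3715 -149.5442]
 [  -6.285  -149.7352]]
xmax [-9.6807 -4.613 ] ymin [-149.4042 -148.5499]
-160 -120 [-105.7048   -7.5483] 560
-120 -80 [-105.6442  -11.5928] 904
18 ((0.4773603081703186, 0.32808828353881836), (0.009914206340909004, 0.05402737855911255), 23.354238510131836) [[-27.0029 103.6914]]
```

View pics/s4.png

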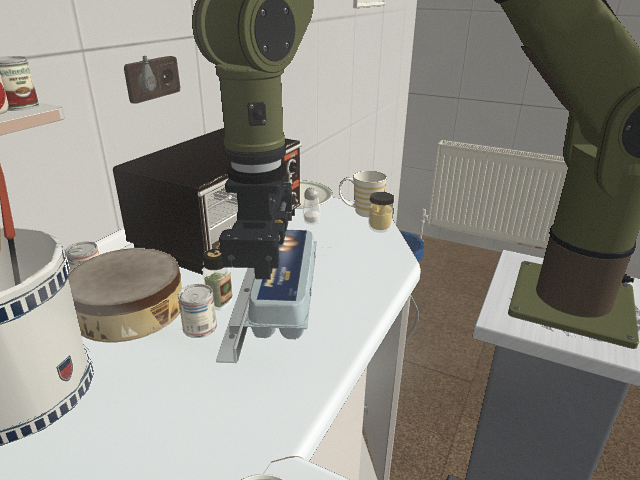

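The right end wall is parallel to the stop and 50 mm from it. The front wall is at -105 mm, so the box is flat on the rail. The scene view shows the closed fingers beyond the box's left end, at about (262,270), clear of everything. I'm descending there.

```bash
python3 -m creep '[{"grip":-1,"tx":0,"ty":0,"tz":2.5,"spin":0},{"grip":-1,"tx":0,"ty":0,"tz":2.5,"spin":0},{"grip":-1,"tx":0,"ty":0,"tz":2.5,"spin":0},{"grip":-1,"tx":0,"ty":0,"tz":2.5,"spin":0},{"grip":-1,"tx":0,"ty":0,"tz":1.5,"spin":0},{"grip":-1,"tx":0,"ty":0,"tz":1.0,"spin":0},{"grip":-1,"tx":0,"ty":0,"tz":0,"spin":0},{"grip":-1,"tx":0,"ty":0,"tz":0,"spin":0}]'; python3 st.py
```

```text
clock: 11.2
tool_pos: [0.4215, 0.4018, 0.0317]
eef_rot: [0.978, 0.207, -0.007, 0.003]
contact_force: [-0.0, 0.5, -0.1]
opening: 0.003
finger_force: 0.0
t 11.2 az 23.92 rail xy mm [-48.3 193.7] F rail [0.22 0.5 ] fz -0.1 Mz [ 0.05 -0.03  0.03]
```

```bash
python3 -m creep '[{"grip":-1,"tx":0,"ty":0.6,"tz":0.6,"spin":0},{"grip":-1,"tx":0,"ty":0.6,"tz":0.5,"spin":0},{"grip":-1,"tx":0,"ty":0.5,"tz":0,"spin":0},{"grip":-1,"tx":0,"ty":0,"tz":0,"spin":0}]'>/dev/null; python3 st.py
python3 -m creep '[{"grip":-1,"tx":0,"ty":0.2,"tz":0,"spin":0},{"grip":-1,"tx":0,"ty":0.2,"tz":0,"spin":0},{"grip":-1,"tx":0,"ty":0.2,"tz":0,"spin":0},{"grip":-1,"tx":0,"ty":0,"tz":0,"spin":0}]'; python3 st.py
```

```text
t 11.53 az 23.79 rail xy mm [-48.2 174.3] F rail [-0.1  -0.16] fz -0.7 Mz [-0.03 -0.04 -0.03]
clock: 11.87
tool_pos: [0.4309, 0.381, 0.0207]
eef_rot: [0.978, 0.207, -0.007, 0.003]
contact_force: [-0.2, -0.6, 0.4]
opening: -0.0
finger_force: 0.0
t 11.87 az 23.91 rail xy mm [-48.1 170.9] F rail [-0.42 -0.44] fz 0.4 Mz [-0.02  0.    0.02]
```

```bash
python3 -m creep '[{"grip":-1,"tx":0,"ty":0.2,"tz":0,"spin":0},{"grip":-1,"tx":0,"ty":0.2,"tz":0,"spin":0},{"grip":-1,"tx":0,"ty":0,"tz":0,"spin":0}]'>/dev/null; python3 st.py
python3 -m creep '[{"grip":-1,"tx":0,"ty":0.2,"tz":0,"spin":0},{"grip":-1,"tx":0,"ty":0.2,"tz":0,"spin":0},{"grip":-1,"tx":0,"ty":0,"tz":0,"spin":0}]'>/dev/null; python3 st.py
python3 -m creep '[{"grip":-1,"tx":0,"ty":0.2,"tz":0,"spin":0},{"grip":-1,"tx":0,"ty":0.2,"tz":0,"spin":0},{"grip":-1,"tx":0,"ty":0,"tz":0,"spin":0}]'>/dev/null; python3 st.py
```

```text
t 12.12 az 23.95 rail xy mm [-48.2 167.7] F rail [-0.29  2.67] fz 0.6 Mz [ 0.32  0.19 -0.02]
t 12.37 az 23.92 rail xy mm [-48.2 162.9] F rail [-0.22  2.62] fz 1.7 Mz [0.41 0.22 0.03]
t 12.62 az 23.9 rail xy mm [-48.2 158.6] F rail [0.33 2.82] fz 1.6 Mz [0.51 0.17 0.04]
```

```bash
python3 -m creep '[{"grip":-1,"tx":0,"ty":0.3,"tz":0,"spin":0},{"grip":-1,"tx":0,"ty":0.3,"tz":0,"spin":0},{"grip":-1,"tx":0,"ty":0.3,"tz":0,"spin":0},{"grip":-1,"tx":0,"ty":0.3,"tz":0,"spin":0},{"grip":-1,"tx":0,"ty":0,"tz":0,"spin":0}]'>/dev/null; python3 st.py
python3 -m creep '[{"grip":-1,"tx":0,"ty":0.3,"tz":0,"spin":0},{"grip":-1,"tx":0,"ty":0.3,"tz":0,"spin":0},{"grip":-1,"tx":0,"ty":0.3,"tz":0,"spin":0},{"grip":-1,"tx":0,"ty":0.3,"tz":0,"spin":0},{"grip":-1,"tx":0,"ty":0,"tz":0,"spin":0}]'>/dev/null; python3 st.py
```

```text
t 13.03 az 23.87 rail xy mm [-48.2 145.8] F rail [0.08 2.08] fz 1.2 Mz [0.3  0.07 0.01]
t 13.45 az 23.87 rail xy mm [-48.3 133.7] F rail [-0.24  1.02] fz 1.0 Mz [ 0.32  0.05 -0.03]
```

```bash
python3 -m creep '[{"grip":-1,"tx":0,"ty":0.2,"tz":0,"spin":0},{"grip":-1,"tx":0,"ty":0.2,"tz":0,"spin":0},{"grip":-1,"tx":0,"ty":0.2,"tz":0,"spin":0},{"grip":-1,"tx":0,"ty":0,"tz":0,"spin":0}]'>/dev/null; python3 st.py
python3 - <<'E'
from h import *
p,d=optics.snapshot("top");np.save("pics/t3.npy",d);cv2.imwrite("pics/t3.png",cv2.resize(p[150:330,150:420,::-1],None,fx=2.9,fy=2.9,interpolation=cv2.INTER_CUBIC))
E
```

```text
t 13.78 az 23.9 rail xy mm [-48.4 128.2] F rail [1.21 2.  ] fz 1.5 Mz [ 0.37  0.09 -0.05]
```

View pics/t3.png

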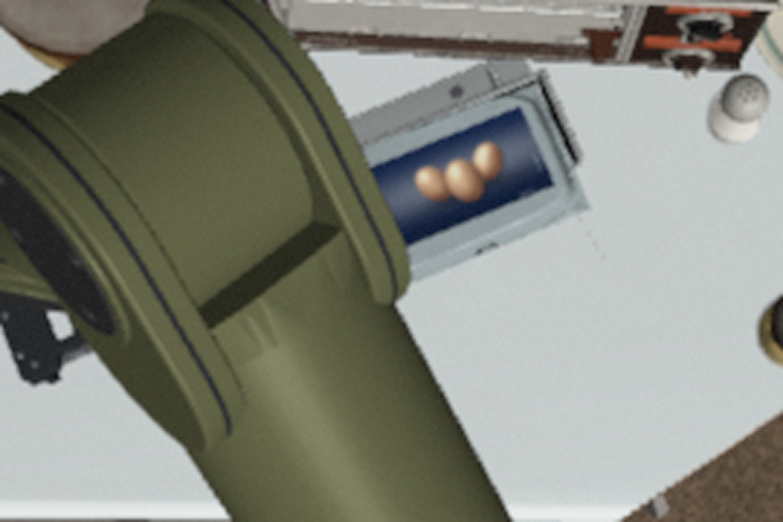

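The box's right end is now just short of the stop: front right corner at (589,207) against the stop at (577,160) in the crop. The back still sits on the rail. I'll creep to contact.

```bash
python3 -m creep '[{"grip":-1,"tx":0,"ty":0.2,"tz":0,"spin":0},{"grip":-1,"tx":0,"ty":0.2,"tz":0,"spin":0},{"grip":-1,"tx":0,"ty":0,"tz":0,"spin":0}]'>/dev/null; python3 st.py
python3 -m creep '[{"grip":-1,"tx":0,"ty":0.2,"tz":0,"spin":0},{"grip":-1,"tx":0,"ty":0,"tz":0,"spin":0}]'>/dev/null; python3 st.py
python3 -m creep '[{"grip":-1,"tx":0,"ty":0.1,"tz":0,"spin":0},{"grip":-1,"tx":0,"ty":0,"tz":0,"spin":0}]'>/dev/null; python3 st.py
```

```text
t 14.08 az 23.9 rail xy mm [-48.3 124.3] F rail [-0.12  2.26] fz 0.7 Mz [ 0.37  0.13 -0.01]
t 14.25 az 23.96 rail xy mm [-48.3 124.1] F rail [0.47 4.88] fz -0.2 Mz [ 0.86  0.43 -0.05]
t 14.42 az 24.0 rail xy mm [-48.3 124.1] F rail [-0.12  6.21] fz -0.6 Mz [ 1.08  0.59 -0.04]
```

```bash
python3 -m creep '[{"grip":-1,"tx":0,"ty":0.1,"tz":0,"spin":0},{"grip":-1,"tx":0,"ty":0,"tz":0,"spin":0}]'>/dev/null; python3 st.py
python3 -m creep '[{"grip":-1,"tx":0,"ty":0.1,"tz":0,"spin":0},{"grip":-1,"tx":0,"ty":0,"tz":0,"spin":0}]'>/dev/null; python3 st.py
```

```text
t 14.58 az 24.03 rail xy mm [-48.4 124. ] F rail [-0.62  7.66] fz -0.3 Mz [ 1.39  0.77 -0.06]
t 14.75 az 24.07 rail xy mm [-48.5 124. ] F rail [-1.57  9.38] fz -0.5 Mz [ 1.58  0.93 -0.05]
```

```bash
python3 -m creep '[{"grip":-1,"tx":0,"ty":0.2,"tz":0,"spin":0},{"grip":-1,"tx":0,"ty":0,"tz":0,"spin":0}]'>/dev/null; python3 st.py
python3 -m creep '[{"grip":-1,"tx":0,"ty":0.2,"tz":0,"spin":0},{"grip":-1,"tx":0,"ty":0,"tz":0,"spin":0}]'>/dev/null; python3 st.py
```

```text
t 14.92 az 24.14 rail xy mm [-48.6 123.9] F rail [-1.12 12.  ] fz -0.4 Mz [ 2.03  1.28 -0.07]
t 15.08 az 24.21 rail xy mm [-48.6 123.9] F rail [-2.31 13.74] fz -1.2 Mz [ 2.46  1.5  -0.09]
```

```bash
python3 -m creep '[{"grip":-1,"tx":0,"ty":0.15,"tz":0,"spin":0},{"grip":-1,"tx":0,"ty":0,"tz":0,"spin":0},{"grip":-1,"tx":0,"ty":0,"tz":0,"spin":0},{"grip":-1,"tx":0,"ty":0,"tz":0,"spin":0},{"grip":-1,"tx":0,"ty":0,"tz":0,"spin":0},{"grip":-1,"tx":0,"ty":0,"tz":0,"spin":0},{"grip":-1,"tx":0,"ty":0,"tz":0,"spin":0}]'>/dev/null; python3 st.py
python3 -m creep '[{"grip":-1,"tx":0,"ty":-0.4,"tz":0,"spin":0},{"grip":-1,"tx":0,"ty":-0.5,"tz":0,"spin":0},{"grip":-1,"tx":0,"ty":-0.5,"tz":0,"spin":0},{"grip":-1,"tx":0,"ty":-0.8,"tz":0,"spin":0},{"grip":-1,"tx":0,"ty":-0.8,"tz":0,"spin":0},{"grip":-1,"tx":0,"ty":-0.8,"tz":0,"spin":0},{"grip":-1,"tx":0,"ty":0,"tz":0,"spin":0}]'>/dev/null; python3 st.py
```

```text
t 15.67 az 24.27 rail xy mm [-48.5 123.9] F rail [-1.92 17.44] fz -0.1 Mz [ 2.88  1.78 -0.11]
t 16.25 az 24.06 rail xy mm [-48.3 155.1] F rail [-0.36  0.82] fz 0.7 Mz [ 0.06 -0.03  0.03]
```

The end is pressed home at 17.4 N total, about 15 N on the stop. I'm retreating upward and clearing the view.

```bash
python3 -m creep '[{"grip":-1,"tx":0,"ty":-0.5,"tz":-2.5,"spin":0},{"grip":-1,"tx":0,"ty":0,"tz":-3,"spin":0},{"grip":-1,"tx":0,"ty":0,"tz":-3,"spin":0},{"grip":-1,"tx":0,"ty":0,"tz":-3,"spin":0},{"grip":-1,"tx":0,"ty":0,"tz":-3,"spin":0},{"grip":-1,"tx":0,"ty":0,"tz":-2,"spin":0},{"grip":-1,"tx":-1.5,"ty":3,"tz":0,"spin":0},{"grip":-1,"tx":-1.5,"ty":3,"tz":0,"spin":0}]'>/dev/null
python3 -m creep '[{"grip":-1,"tx":-1.5,"ty":3.5,"tz":0,"spin":0},{"grip":-1,"tx":-1.5,"ty":3.5,"tz":0,"spin":0},{"grip":-1,"tx":-1.5,"ty":3.5,"tz":0,"spin":0},{"grip":-1,"tx":-1.5,"ty":3.5,"tz":0,"spin":0},{"grip":-1,"tx":-1.5,"ty":3.5,"tz":0,"spin":0},{"grip":-1,"tx":-1.5,"ty":3.5,"tz":0,"spin":0},{"grip":-1,"tx":-1.5,"ty":3.5,"tz":0,"spin":0},{"grip":-1,"tx":-1.5,"ty":3.5,"tz":0,"spin":0}]'
python3 -m creep '[{"grip":-1,"tx":-1.7,"ty":3.5,"tz":0,"spin":0},{"grip":-1,"tx":-1.7,"ty":3.5,"tz":0,"spin":0},{"grip":-1,"tx":-1.7,"ty":3.5,"tz":0,"spin":0},{"grip":-1,"tx":-1.7,"ty":3.5,"tz":0,"spin":0},{"grip":-1,"tx":-1.7,"ty":3.5,"tz":0,"spin":0},{"grip":-1,"tx":-1.7,"ty":3.5,"tz":0,"spin":0},{"grip":-1,"tx":-1.7,"ty":3.5,"tz":0,"spin":0},{"grip":-1,"tx":0,"ty":0,"tz":0,"spin":0}]'
```

```text
clock: 17.58
tool_pos: [0.4386, -0.0037, 0.1888]
eef_rot: [0.978, 0.207, -0.007, 0.003]
contact_force: [0.2, -0.4, 0.1]
opening: 0.007
finger_force: 0.0
clock: 18.25
tool_pos: [0.4269, -0.2836, 0.1902]
eef_rot: [0.98, 0.2, -0.009, 0.005]
contact_force: [-0.4, -0.8, -0.4]
opening: 0.006
finger_force: 0.0
```

Run:
```python
from h import *
p,d=optics.snapshot("top");rc=boxpose(d);B=cv2.boxPoints(rc);q=B-[.5439,.2441];print(rc);print((1e3*np.c_[q@[.915,.4034],q@[-.4034,.915]]).round(1))
cv2.imwrite("pics/t4.png",cv2.resize(p[150:330,150:420,::-1],None,fx=2.9,fy=2.9,interpolation=cv2.INTER_CUBIC))
```

```text
((0.5121473670005798, 0.18054693937301636), (0.11214762181043625, 0.30221793055534363), 23.354429244995117)
[[-109.6  106.2]
 [-111.9 -196. ]
 [   0.2 -196.9]
 [   2.5  105.3]]
```

View pics/t4.png

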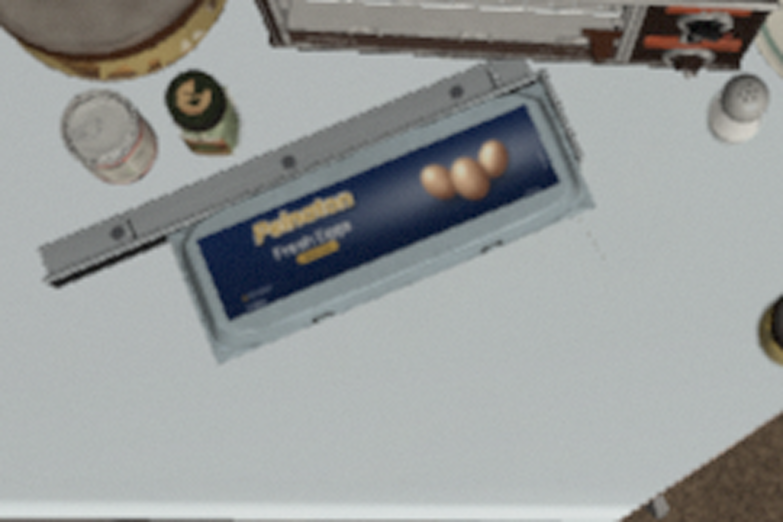

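The final view shows the box's back along the rail from (170,235) to (540,85) and its right end on the stop at (580,165). The bystanders haven't moved. One check on flatness along the front edge.

Run:
```python
from h import *
# front wall edge: sub-pixel edge between grey-blue rim and pale worktop, rays at rim height
p,d=optics.snapshot("top");W=cloud("top",d);g=cv2.cvtColor(p,cv2.COLOR_RGB2GRAY).astype(np.float32)
ex=np.array([.915,.4034]);ey=np.array([-.4034,.915]);O=np.array([.5439,.2441])
for name,x0,x1,z,sg in(("front rim",-.125,-.095,.034,1),("blue label back",-.035,-.012,.072,-1),("blue label front",-.095,-.07,.072,1)):
    Y=np.linspace(-.165,.075,49);X=np.arange(x0,x1,.0005);out=[]
    for y in Y:
        P=np.c_[O+X[:,None]*ex+y*ey,np.full(len(X),z)];uv=proj("top",P).astype(np.float32)
        src=g if name=="front rim" else p[...,0].astype(np.float32)
        v=cv2.remap(cv2.GaussianBlur(src,(0,0),.7),uv[:,:1],uv[:,1:],cv2.INTER_LINEAR).ravel()
        out.append(X[np.argmin(np.gradient(v)*sg)])
    out=np.array(out);k=abs(out-np.median(out))<.004;a,b=np.polyfit(Y[k],out[k],1);print(name,"x mm",1e3*np.median(out),"tilt deg",np.degrees(np.arctan(a)),k.sum())
```

```text
front rim x mm -107.99999999999999 tilt deg 0.4016485280897892 49
blue label back x mm -23.999999999999993 tilt deg 0.24789039728103246 49
blue label front x mm -87.0 tilt deg 0.25256751455927584 49
```

The tilt estimate is 0.25–0.4°, with the right end slightly off. That's near measurement error, but it's also the direction the end push would cause. I have plenty of time, so I'll re-press the back gently at the front wall's middle-right with both fingers.

```bash
python3 -m creep '[{"grip":1,"tx":1.5,"ty":-3.1,"tz":0,"spin":-0.5},{"grip":1,"tx":1.5,"ty":-3.1,"tz":0,"spin":0},{"grip":1,"tx":1.5,"ty":-3.1,"tz":0,"spin":0},{"grip":1,"tx":1.5,"ty":-3.1,"tz":0,"spin":0},{"grip":1,"tx":1.5,"ty":-3.1,"tz":0,"spin":0},{"grip":1,"tx":1.5,"ty":-3.1,"tz":0,"spin":0},{"grip":1,"tx":1.5,"ty":-3.1,"tz":0,"spin":0},{"grip":1,"tx":1.0,"ty":-3.1,"tz":0,"spin":0}]'
python3 -m creep '[{"grip":1,"tx":1.0,"ty":-3.1,"tz":0,"spin":0},{"grip":1,"tx":1.0,"ty":-3.1,"tz":0,"spin":0},{"grip":1,"tx":0,"ty":0,"tz":0,"spin":0}]'; python3 st.py
```

```text
clock: 19.02
tool_pos: [0.4318, 0.0036, 0.1891]
eef_rot: [0.977, 0.214, -0.006, 0.002]
contact_force: [0.5, 0.2, -0.1]
opening: 0.589
finger_force: 0.0
clock: 19.27
tool_pos: [0.4235, 0.0738, 0.1892]
eef_rot: [0.976, 0.219, -0.005, -0.0]
contact_force: [0.2, 0.1, 0.5]
opening: 0.816
finger_force: 0.0
t 19.27 az 25.27 rail xy mm [-178.8 -107.2] F rail [0.18 0.01] fz 0.5 Mz [-0.02 -0.05  0.06]
```

```bash
python3 -m creep '[{"grip":1,"tx":1.3,"ty":-1.5,"tz":0,"spin":0},{"grip":1,"tx":1.3,"ty":-1.5,"tz":0,"spin":0},{"grip":1,"tx":1.3,"ty":-1.4,"tz":0,"spin":0},{"grip":1,"tx":0,"ty":0,"tz":2,"spin":0},{"grip":1,"tx":0,"ty":0,"tz":2,"spin":0},{"grip":1,"tx":0,"ty":0,"tz":2,"spin":0},{"grip":1,"tx":0,"ty":0,"tz":0,"spin":0},{"grip":1,"tx":0,"ty":0,"tz":0,"spin":0}]'; python3 st.py
```

```text
clock: 19.93
tool_pos: [0.4399, 0.1206, 0.1274]
eef_rot: [0.977, 0.213, -0.008, 0.003]
contact_force: [0.4, 0.2, 1.0]
opening: 0.997
finger_force: 0.0
t 19.93 az 24.58 rail xy mm [-145.  -71.] F rail [ 0.4  -0.01] fz 1.0 Mz [ 0.01 -0.    0.06]
```

```bash
python3 -m creep '[{"grip":1,"tx":0,"ty":-0.6,"tz":1.8,"spin":0.9},{"grip":1,"tx":0,"ty":-0.6,"tz":1.8,"spin":0},{"grip":1,"tx":0,"ty":0,"tz":1.8,"spin":0},{"grip":1,"tx":0,"ty":0,"tz":1.8,"spin":0},{"grip":1,"tx":0,"ty":0,"tz":1.8,"spin":0},{"grip":1,"tx":0,"ty":0,"tz":1.5,"spin":0},{"grip":1,"tx":0,"ty":0,"tz":0,"spin":0},{"grip":1,"tx":0,"ty":0,"tz":0,"spin":0}]'; python3 st.py
```

```text
clock: 20.6
tool_pos: [0.4352, 0.1307, 0.0232]
eef_rot: [0.979, 0.204, -0.007, 0.003]
contact_force: [0.6, -0.4, -0.2]
opening: 0.999
finger_force: 0.0
t 20.6 az 23.59 rail xy mm [-145.2  -59.9] F rail [ 0.39 -0.59] fz -0.2 Mz [ 0.01 -0.02  0.01]
```

Good, z is 23 mm. Approaching to contact near -118 mm.

```bash
python3 -m creep '[{"grip":1,"tx":0.6,"ty":0,"tz":0,"spin":0},{"grip":1,"tx":0.6,"ty":0,"tz":0,"spin":0},{"grip":1,"tx":0.6,"ty":0,"tz":0,"spin":0},{"grip":1,"tx":0.3,"ty":0,"tz":0,"spin":0},{"grip":1,"tx":0,"ty":0,"tz":0,"spin":0},{"grip":1,"tx":0,"ty":0,"tz":0,"spin":0}]'>/dev/null; python3 st.py
python3 -m creep '[{"grip":1,"tx":0.2,"ty":0,"tz":0,"spin":0},{"grip":1,"tx":0,"ty":0,"tz":0,"spin":0}]'>/dev/null; python3 st.py
python3 -m creep '[{"grip":1,"tx":0.2,"ty":0,"tz":0,"spin":0},{"grip":1,"tx":0,"ty":0,"tz":0,"spin":0}]'>/dev/null; python3 st.py
```

```text
t 21.1 az 23.49 rail xy mm [-124.3  -60.6] F rail [-0.11 -0.4 ] fz -0.6 Mz [ 0.01 -0.03 -0.  ]
t 21.27 az 23.53 rail xy mm [-122.6  -60.5] F rail [-0.2   0.68] fz 0.6 Mz [ 0.04  0.01 -0.02]
t 21.43 az 23.53 rail xy mm [-120.4  -60.4] F rail [ 0.02 -0.22] fz -0.8 Mz [-0.02 -0.04 -0.04]
```

```bash
python3 -m creep '[{"grip":1,"tx":0.2,"ty":0,"tz":0,"spin":0},{"grip":1,"tx":0,"ty":0,"tz":0,"spin":0}]'>/dev/null; python3 st.py
python3 -m creep '[{"grip":1,"tx":0.1,"ty":0,"tz":-0.05,"spin":0},{"grip":1,"tx":0,"ty":0,"tz":0,"spin":0}]'>/dev/null; python3 st.py
```

```text
t 21.6 az 23.54 rail xy mm [-119.1  -60.5] F rail [-1.41 -0.95] fz -0.1 Mz [-0.01  0.2   0.04]
t 21.77 az 23.54 rail xy mm [-118.5  -60.7] F rail [-1.17  0.45] fz -0.8 Mz [-0.29  0.34  0.09]
```

```bash
python3 -m creep '[{"grip":1,"tx":0.2,"ty":0,"tz":0,"spin":0},{"grip":1,"tx":0,"ty":0,"tz":0,"spin":0}]'>/dev/null; python3 st.py
python3 -m creep '[{"grip":1,"tx":0.2,"ty":0,"tz":-0.05,"spin":0},{"grip":1,"tx":0,"ty":0,"tz":0,"spin":0}]'>/dev/null; python3 st.py
```

```text
t 21.93 az 23.58 rail xy mm [-118.1  -61. ] F rail [-6.64  0.49] fz 1.2 Mz [-0.38  1.02  0.32]
t 22.1 az 23.62 rail xy mm [-117.8  -61.2] F rail [-7.95  0.76] fz 0.2 Mz [-0.65  1.49  0.4 ]
```

```bash
python3 -m creep '[{"grip":1,"tx":0.2,"ty":0,"tz":-0.05,"spin":0},{"grip":1,"tx":0,"ty":0,"tz":0,"spin":0}]'>/dev/null; python3 st.py
python3 -m creep '[{"grip":1,"tx":0.15,"ty":0,"tz":-0.05,"spin":0},{"grip":1,"tx":0,"ty":0,"tz":0,"spin":0},{"grip":1,"tx":0,"ty":0,"tz":0,"spin":0}]'>/dev/null; python3 st.py
```

```text
t 22.27 az 23.67 rail xy mm [-117.7  -61.2] F rail [-10.89   1.06] fz -0.4 Mz [-0.74  2.04  0.56]
t 22.52 az 23.7 rail xy mm [-117.7  -61.3] F rail [-12.25   1.12] fz -1.2 Mz [-0.88  2.4   0.68]
```

```bash
python3 -m creep '[{"grip":1,"tx":0.15,"ty":0,"tz":0,"spin":0},{"grip":1,"tx":0,"ty":0,"tz":0,"spin":0},{"grip":1,"tx":0,"ty":0,"tz":0,"spin":0},{"grip":1,"tx":0,"ty":0,"tz":0,"spin":0},{"grip":1,"tx":0,"ty":0,"tz":0,"spin":0},{"grip":1,"tx":0,"ty":0,"tz":0,"spin":0}]'>/dev/null; python3 st.py
python3 -m creep '[{"grip":1,"tx":-0.5,"ty":0,"tz":0,"spin":0},{"grip":1,"tx":-0.5,"ty":0,"tz":0,"spin":0},{"grip":1,"tx":-0.6,"ty":0,"tz":0,"spin":0},{"grip":1,"tx":-0.6,"ty":0,"tz":0,"spin":0},{"grip":1,"tx":-0.6,"ty":0,"tz":0,"spin":0},{"grip":1,"tx":0,"ty":0,"tz":-2,"spin":0},{"grip":1,"tx":0,"ty":0,"tz":-3,"spin":0},{"grip":1,"tx":0,"ty":0,"tz":-3,"spin":0}]'>/dev/null; python3 st.py
python3 -m creep '[{"grip":1,"tx":0,"ty":0,"tz":-3,"spin":0},{"grip":1,"tx":0,"ty":0,"tz":-3,"spin":0},{"grip":1,"tx":-1.5,"ty":3.5,"tz":-1,"spin":0},{"grip":1,"tx":-1.5,"ty":3.5,"tz":0,"spin":0},{"grip":1,"tx":-1,"ty":3.5,"tz":0,"spin":0},{"grip":1,"tx":-1,"ty":3.5,"tz":0,"spin":0},{"grip":1,"tx":-1,"ty":3.5,"tz":0,"spin":0},{"grip":1,"tx":-1,"ty":3.5,"tz":0,"spin":0}]'>/dev/null
python3 -m creep '[{"grip":1,"tx":-1.5,"ty":3.5,"tz":0,"spin":0},{"grip":1,"tx":-1.5,"ty":3.5,"tz":0,"spin":0},{"grip":1,"tx":-1.5,"ty":3.5,"tz":0,"spin":0},{"grip":1,"tx":-1.5,"ty":3.5,"tz":0,"spin":0},{"grip":1,"tx":0,"ty":0,"tz":0,"spin":0},{"grip":1,"tx":0,"ty":0,"tz":0,"spin":0}]'
```

```text
t 23.02 az 23.72 rail xy mm [-117.6  -61.3] F rail [-14.52   0.52] fz -0.6 Mz [-0.94  2.85  0.73]
t 23.68 az 23.55 rail xy mm [-135.  -60.] F rail [ 1.1  -0.22] fz -0.9 Mz [ 0.07 -0.04 -0.01]
clock: 24.85
tool_pos: [0.4658, -0.2409, 0.1772]
eef_rot: [0.98, 0.201, -0.006, 0.004]
contact_force: [0.9, 0.9, 1.3]
opening: 0.999
finger_force: 0.0
```

Run:
```python
from h import *
p,d=optics.snapshot("top")
b=cv2.resize(p[150:330,150:420,::-1],None,fx=2.9,fy=2.9,interpolation=cv2.INTER_CUBIC)
a=cv2.imread("pics/t4.png");A,B=[cv2.cvtColor(i,cv2.COLOR_BGR2GRAY).astype(np.float32) for i in(a,b)]
for n,(y0,y1,x0,x1) in {"left":(200,350,180,370),"right":(100,250,380,590),"tin/jar":(60,190,50,240),"shaker":(60,150,690,780),"rail":(225,290,30,150)}.items():
    s,c=cv2.phaseCorrelate(A[y0:y1,x0:x1],B[y0:y1,x0:x1],cv2.createHanningWindow((x1-x0,y1-y0),cv2.CV_32F))
    print(n,"shift px",(np.array(s)/2.9).round(2),round(c,2))   # 1 px ~ 2.1 mm
```

```text
left shift px [ 0.01 -0.84] 0.42
right shift px [-0.06 -1.  ] 0.55
tin/jar shift px [-0.    0.16] 0.84
shaker shift px [0.01 0.01] 0.83
rail shift px [0.01 0.01] 0.9
```

```bash
cat > edge.py <<'E'
from h import *
ex=np.array([.915,.4034]);ey=np.array([-.4034,.915]);O=np.array([.5439,.2441])
p=np.mean([optics.snapshot("top")[0].astype(np.float32) for _ in range(4)],0)
def scan(name,ch,fix,rng,z,sg,along):
    out=[];src=cv2.GaussianBlur(p[...,ch],(0,0),.7);T=np.arange(*rng,.0005)
    for f in fix:
        X,Y=(T,f+0*T) if along=="x" else (f+0*T,T)
        uv=proj("top",np.c_[O+X[:,None]*ex+Y[:,None]*ey,z+0*T]).astype(np.float32)
        v=cv2.remap(src,uv[:,:1],uv[:,1:],cv2.INTER_LINEAR).ravel();gr=np.clip(np.gradient(v)*-sg,0,None)
        i=gr.argmax();w=slice(max(0,i-4),i+5);out.append((T[w]*gr[w]).sum()/gr[w].sum())
    out=np.array(out);k=abs(out-np.median(out))<.004;a,b=np.polyfit(fix[k],out[k],1);print(name,"mm",(1e3*out[k].mean()).round(2),"tilt",np.degrees(a).round(2),k.sum())
Y=np.linspace(-.16,.07,49)
scan("front rim",1,Y,(-.125,-.095),.034,1,"x");scan("label back",0,Y,(-.035,-.012),.072,-1*-1*-1,"x");scan("label front",0,Y,(-.095,-.07),.072,1,"x")
F=np.linspace(-.1,-.077,8);scan("right rim, ahead of stop (box must be -200)",1,F,(-.215,-.185),.034,1,"y")
E
python3 edge.py
```

```text
front rim mm -106.41 tilt 0.03 49
label back mm -22.53 tilt -0.16 49
label front mm -85.4 tilt -0.15 49
right rim, ahead of stop (box must be -200) mm -195.79 tilt 0.06 8
```

The back is now parallel to the rail (tilt 0.03°, 1.6 mm closer), so the re-press was needed. The right rim image reading is inconclusive at this resolution, so I'll confirm the stop by feel at the left end. If it goes stiff at TCP y = 124 mm, the box is on the stop.

```bash
python3 -m creep '[{"grip":-1,"tx":1.2,"ty":-3.4,"tz":0,"spin":-0.6},{"grip":-1,"tx":1.2,"ty":-3.4,"tz":0,"spin":0},{"grip":-1,"tx":1.2,"ty":-3.4,"tz":0,"spin":0},{"grip":-1,"tx":1.2,"ty":-3.4,"tz":0,"spin":0},{"grip":-1,"tx":1.2,"ty":-3.4,"tz":0,"spin":0},{"grip":-1,"tx":1.2,"ty":-3.4,"tz":0,"spin":0},{"grip":-1,"tx":1.2,"ty":-3.4,"tz":0,"spin":0},{"grip":-1,"tx":1.2,"ty":-3.4,"tz":0,"spin":0}]' 20 >/dev/null; python3 st.py
python3 -m creep '[{"grip":-1,"tx":1.3,"ty":-3.4,"tz":0,"spin":0},{"grip":-1,"tx":1.3,"ty":-3.4,"tz":0,"spin":0},{"grip":-1,"tx":1.3,"ty":-3.4,"tz":0,"spin":0},{"grip":-1,"tx":1.3,"ty":-3.4,"tz":0,"spin":0},{"grip":-1,"tx":1.3,"ty":-3.4,"tz":0,"spin":0},{"grip":-1,"tx":1.3,"ty":-3.4,"tz":0,"spin":0},{"grip":-1,"tx":0,"ty":0,"tz":0,"spin":0},{"grip":-1,"tx":0,"ty":0,"tz":0,"spin":0}]'; python3 st.py
```

```text
t 25.77 az 24.27 rail xy mm [-170.6 -134.1] F rail [ 0.36 -0.44] fz 0.7 Mz [ 0.02 -0.04 -0.  ]
clock: 26.43
tool_pos: [0.4287, 0.2714, 0.1738]
eef_rot: [0.977, 0.212, -0.007, 0.002]
contact_force: [-0.5, -0.0, -0.4]
opening: 0.006
finger_force: 0.0
t 26.43 az 24.52 rail xy mm [-94.3  71.5] F rail [-0.43  0.14] fz -0.4 Mz [-0.04 -0.01  0.  ]
```

```bash
python3 -m creep '[{"grip":-1,"tx":1.1,"ty":-2.1,"tz":0,"spin":0.4},{"grip":-1,"tx":1.1,"ty":-2.1,"tz":0,"spin":0.3},{"grip":-1,"tx":1.1,"ty":-2.1,"tz":0,"spin":0},{"grip":-1,"tx":1.0,"ty":-2.1,"tz":0,"spin":0},{"grip":-1,"tx":0,"ty":0,"tz":0,"spin":0},{"grip":-1,"tx":0,"ty":0,"tz":0,"spin":0}]'>/dev/null; python3 st.py
```

```text
t 26.93 az 23.49 rail xy mm [-51.8 151.3] F rail [-0.22 -0.31] fz -0.8 Mz [-0.03 -0.02  0.01]
```

```bash
python3 -m creep '[{"grip":-1,"tx":0,"ty":0,"tz":2.5,"spin":-0.2},{"grip":-1,"tx":0,"ty":0,"tz":2.5,"spin":0},{"grip":-1,"tx":0,"ty":0,"tz":2.5,"spin":0},{"grip":-1,"tx":0,"ty":0,"tz":2.5,"spin":0},{"grip":-1,"tx":0,"ty":0,"tz":2.5,"spin":0},{"grip":-1,"tx":0,"ty":0,"tz":2,"spin":0},{"grip":-1,"tx":0,"ty":0,"tz":0.8,"spin":0},{"grip":-1,"tx":0,"ty":0,"tz":0,"spin":0}]'; python3 st.py
```

```text
clock: 27.6
tool_pos: [0.4334, 0.3577, 0.0182]
eef_rot: [0.979, 0.204, -0.009, 0.005]
contact_force: [0.3, -0.9, 0.0]
opening: 0.007
finger_force: 0.0
t 27.6 az 23.57 rail xy mm [-55.3 148.5] F rail [-0.13 -0.92] fz 0.0 Mz [-0.02 -0.02 -0.01]
```

```bash
python3 -m creep '[{"grip":-1,"tx":0,"ty":0.6,"tz":-0.2,"spin":0},{"grip":-1,"tx":0.2,"ty":0.6,"tz":0,"spin":0},{"grip":-1,"tx":0,"ty":0.6,"tz":0,"spin":0},{"grip":-1,"tx":0,"ty":0,"tz":0,"spin":0},{"grip":-1,"tx":0,"ty":0,"tz":0,"spin":0}]'>/dev/null; python3 st.py
python3 -m creep '[{"grip":-1,"tx":0,"ty":0.2,"tz":0,"spin":0},{"grip":-1,"tx":0,"ty":0,"tz":0,"spin":0}]'>/dev/null; python3 st.py
python3 -m creep '[{"grip":-1,"tx":0,"ty":0.2,"tz":0,"spin":0},{"grip":-1,"tx":0,"ty":0,"tz":0,"spin":0}]'>/dev/null; python3 st.py
```

```text
t 28.02 az 23.53 rail xy mm [-51.  131.9] F rail [-0.04  0.55] fz 0.1 Mz [-0.03  0.    0.02]
t 28.18 az 23.62 rail xy mm [-51.5 130.8] F rail [ 0.32 -0.44] fz -0.7 Mz [ 0.   -0.    0.01]
t 28.35 az 23.62 rail xy mm [-51.6 128.7] F rail [-0.14  0.53] fz 0.0 Mz [ 0.   -0.03 -0.05]
```

```bash
python3 -m creep '[{"grip":-1,"tx":0,"ty":0.2,"tz":0,"spin":0},{"grip":-1,"tx":0,"ty":0,"tz":0,"spin":0}]'>/dev/null; python3 st.py
python3 -m creep '[{"grip":-1,"tx":0,"ty":0.15,"tz":0,"spin":0},{"grip":-1,"tx":0,"ty":0,"tz":0,"spin":0}]'>/dev/null; python3 st.py
python3 -m creep '[{"grip":-1,"tx":0,"ty":0.1,"tz":0,"spin":0},{"grip":-1,"tx":0,"ty":0,"tz":0,"spin":0}]'>/dev/null; python3 st.py
```

```text
t 28.52 az 23.61 rail xy mm [-51.6 126.5] F rail [-0.18 -0.05] fz 0.1 Mz [-0.03  0.02  0.03]
t 28.68 az 23.61 rail xy mm [-51.6 125.1] F rail [ 0.4  -0.88] fz -0.2 Mz [ 0.05 -0.03  0.02]
t 28.85 az 23.62 rail xy mm [-51.6 124.2] F rail [0.38 0.09] fz 0.2 Mz [0.01 0.   0.  ]
```

```bash
python3 -m creep '[{"grip":-1,"tx":0,"ty":0.1,"tz":0,"spin":0},{"grip":-1,"tx":0,"ty":0,"tz":0,"spin":0}]'>/dev/null; python3 st.py
python3 -m creep '[{"grip":-1,"tx":0,"ty":0.1,"tz":0,"spin":0},{"grip":-1,"tx":0,"ty":0,"tz":0,"spin":0}]'>/dev/null; python3 st.py
```

```text
t 29.02 az 23.64 rail xy mm [-51.6 123.8] F rail [0.6  0.28] fz -0.1 Mz [ 0.1   0.03 -0.03]
t 29.18 az 23.67 rail xy mm [-51.6 123.7] F rail [-0.74  2.43] fz -1.1 Mz [ 0.57  0.27 -0.02]
```

```bash
python3 -m creep '[{"grip":-1,"tx":0,"ty":0.2,"tz":0,"spin":0},{"grip":-1,"tx":0,"ty":0.2,"tz":0,"spin":0},{"grip":-1,"tx":0,"ty":0,"tz":0,"spin":0}]'>/dev/null; python3 st.py
python3 -m creep '[{"grip":-1,"tx":0,"ty":0.2,"tz":0,"spin":0},{"grip":-1,"tx":0,"ty":0,"tz":0,"spin":0}]'>/dev/null; python3 st.py
```

```text
t 29.43 az 23.81 rail xy mm [-51.6 123.6] F rail [-1.14  8.41] fz -1.2 Mz [ 1.56  0.89 -0.03]
t 29.6 az 23.88 rail xy mm [-51.6 123.6] F rail [-2.1  11.22] fz -2.0 Mz [2.07 1.2  0.01]
```

```bash
python3 -m creep '[{"grip":-1,"tx":0,"ty":0.2,"tz":0,"spin":0},{"grip":-1,"tx":0,"ty":0,"tz":0,"spin":0},{"grip":-1,"tx":0,"ty":0,"tz":0,"spin":0},{"grip":-1,"tx":0,"ty":0,"tz":0,"spin":0},{"grip":-1,"tx":0,"ty":0,"tz":0,"spin":0},{"grip":-1,"tx":0,"ty":0,"tz":0,"spin":0}]'>/dev/null; python3 st.py
python3 -m creep '[{"grip":-1,"tx":0,"ty":-0.3,"tz":0,"spin":0},{"grip":-1,"tx":0,"ty":-0.3,"tz":0,"spin":0},{"grip":-1,"tx":0,"ty":-0.3,"tz":0,"spin":0},{"grip":-1,"tx":0,"ty":-0.4,"tz":0,"spin":0},{"grip":-1,"tx":0,"ty":-0.6,"tz":0,"spin":0},{"grip":-1,"tx":0,"ty":-0.8,"tz":0,"spin":0},{"grip":-1,"tx":0,"ty":-0.8,"tz":0,"spin":0},{"grip":-1,"tx":0,"ty":0,"tz":0,"spin":0}]'>/dev/null; python3 st.py
python3 -m creep '[{"grip":-1,"tx":0,"ty":-0.5,"tz":-2.5,"spin":0},{"grip":-1,"tx":0,"ty":0,"tz":-3,"spin":0},{"grip":-1,"tx":0,"ty":0,"tz":-3,"spin":0},{"grip":-1,"tx":0,"ty":0,"tz":-3,"spin":0},{"grip":-1,"tx":0,"ty":0,"tz":-3,"spin":0},{"grip":-1,"tx":0,"ty":0,"tz":-2,"spin":0},{"grip":-1,"tx":-1.5,"ty":3,"tz":0,"spin":0},{"grip":-1,"tx":-1.5,"ty":3,"tz":0,"spin":0}]'>/dev/null
python3 -m creep '[{"grip":-1,"tx":-1.5,"ty":3.5,"tz":0,"spin":0},{"grip":-1,"tx":-1.5,"ty":3.5,"tz":0,"spin":0},{"grip":-1,"tx":-1.5,"ty":3.5,"tz":0,"spin":0},{"grip":-1,"tx":-1.5,"ty":3.5,"tz":0,"spin":0},{"grip":-1,"tx":-1.5,"ty":3.5,"tz":0,"spin":0},{"grip":-1,"tx":-1.5,"ty":3.5,"tz":0,"spin":0},{"grip":-1,"tx":-1.5,"ty":3.5,"tz":0,"spin":0},{"grip":-1,"tx":-1.5,"ty":3.5,"tz":0,"spin":0}]'>/dev/null
python3 -m creep '[{"grip":-1,"tx":-1.7,"ty":3.5,"tz":0,"spin":0},{"grip":-1,"tx":-1.7,"ty":3.5,"tz":0,"spin":0},{"grip":-1,"tx":-1.7,"ty":3.5,"tz":0,"spin":0},{"grip":-1,"tx":-1.7,"ty":3.5,"tz":0,"spin":0},{"grip":-1,"tx":-1.7,"ty":3.5,"tz":0,"spin":0},{"grip":-1,"tx":-1.7,"ty":3.5,"tz":0,"spin":0},{"grip":-1,"tx":-1.7,"ty":3.5,"tz":0,"spin":0},{"grip":-1,"tx":0,"ty":0,"tz":0,"spin":0}]'
python3 edge.py
```

```text
t 30.1 az 23.96 rail xy mm [-51.6 123.5] F rail [-2.89 14.02] fz -1.5 Mz [ 2.52  1.53 -0.12]
t 30.77 az 23.77 rail xy mm [-51.5 152.4] F rail [ 0.37 -0.32] fz 0.5 Mz [ 0.03 -0.03 -0.02]
clock: 32.77
tool_pos: [0.4221, -0.2873, 0.1914]
eef_rot: [0.98, 0.198, -0.009, 0.005]
contact_force: [0.4, 0.4, -0.1]
opening: 0.004
finger_force: 0.0
front rim mm -106.47 tilt 0.0 49
label back mm -22.59 tilt -0.18 49
label front mm -85.47 tilt -0.17 49
right rim, ahead of stop (box must be -200) mm -195.97 tilt -0.26 8
```

The box hasn't shifted: back flat (tilt 0.0°) and end stiff on the stop. The arm is clear, so I'm handing in.

```bash
python3 -c "
from plant import workorder
print(workorder.finish_job())"
```

```text
the job is handed in; nothing more can be done
None
```

The job is handed in: the box was pressed home flat on the rail 50 mm clear of the stop (about 14–17 N on the rail), then slid right and pressed home on the stop (about 15 N), it had drifted about 1.6 mm off the rail so I re-pressed the back (about 14 N) and the end (about 11–14 N), leaving it flat and on the stop by feel though the last image put its end 2–4 mm short (about the camera's accuracy), at about 33 s of 72 s with the arm clear.

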